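# Tip the cartons, find the stamped one, push it to the dispatch line

### The job

With closed fingers, push each of the two standing cartons over towards the robot, one after the other, so that each lies on its robot-facing side with its underside showing to the far side of the bench. Then push the carton with the round red stamp underneath sideways along the bench, lying as it is, until it is centred across the yellow dispatch line, and leave the other one lying where it fell, away from the line. Do not lift or carry the cartons, do not disturb the spray can, pen pot and tape roll, and finish clear of everything.

Things in the scene. Friction and masses are not known exactly. Their poses are not given: they have to be found in the camera images.
- carton_a: one of two alike closed brown cartons (white tape over the top), 85 mm deep along its x, 100 wide along y, 130 high along z; solid, 0.25 to 0.5 kg, weight central. Origin: centre of its underside; z points to the taped top, -x about towards the robot at the start (within 0.3 rad). Stands left or right by chance. Lying tipped it is 85 mm high. Only one of the two is stamped beneath: see stamp
- carton_b: one of two alike closed brown cartons (white tape over the top), 85 mm deep along its x, 100 wide along y, 130 high along z; solid, 0.25 to 0.5 kg, weight central. Origin: centre of its underside; z points to the taped top, -x about towards the robot at the start (within 0.3 rad). Alike in all. A level push near the top tips it about its lower edge without sliding; past 33 degrees it falls over by itself. Tipped to the robot, its x points up
- carton_a_mid (a point): centre of carton_a: 65 mm above its underside on its own z axis; 42.5 mm above the bench when it lies tipped
- carton_b_mid (a point): centre of carton_b: 65 mm above its underside on its own z axis; 42.5 mm above the bench when it lies tipped
- stamp (a point): centre of the round red stamp (red disc 76 mm across with a white tick) printed flat on the underside of one of the cartons; it coincides with that carton's origin and cannot be seen while the carton stands; the other underside is plain
- dispatch_line: flat yellow tape stuck on the bench, 320 mm long along its own x, which runs away from the robot within 0.1 rad of straight ahead, 40 mm wide along its y, 1 mm thick (no obstacle), between the two cartons. Origin: its centre on the bench
- spray_can: upright blue spray can, 52 mm across, 150 mm high, loose bystander beyond the far end of the tape. Origin: centre of its underside
- pen_pot: dark metal pot of pens, 64 mm across, 85 mm high, pens up to 140 mm, loose bystander to one side, outside the cartons. Origin: centre of its underside
- tape_roll: roll of clear tape lying flat, 84 mm across, 36 mm high, loose bystander to the other side, outside the cartons. Origin: centre of its underside

How it is judged:
By the outcome, as a careful person would: the job done as asked, in the order asked, and still so for the second after the job is handed in, with the robot touching nothing.
It also fails if it takes over 64 s, if anything falls off the work surface, if the arm or the gripper's body presses on something with over 40 N, if the wrist force passes 120 N, or if a joint passes its speed limit or range.

### The arm

A 6-joint arm with a two-finger parallel gripper is mounted at the origin on the work surface. World frame = base frame: x ahead of the robot, y to its left, z up, the work surface at z = 0. Lengths are in m, angles in rad, forces in N, time in s.
With the tool pointing down it reaches from about 0.225 to 0.875 m from the base axis. Payload 3.4 kg.
Tool frame: the origin (TCP) lies at the very end of the fingers, on their centre line; the grasp point (between the pads) lies 19 mm behind it (manip.hold_point_z is the distance from the TCP to the grasp point, in m); z points along the fingers, x is the direction in which the jaws open and shut, and the axes are right-handed (so a half turn about z gives the same grasp; the last joint's range is limited). The gripper opens to 85 mm and grips with 20 to 120 N. Pads are 22 mm wide; open, the fingers measure 114 mm over their backs; the gripper's body (76 mm by 85 mm) begins 54 mm behind the grasp point. The pads swing forward as they close: fully open they stand 13 mm farther back than shut.
Start: joints at [1.102, 0.276, 1.505, -0, 1.361, -0.121], TCP at [0.196, 0.541, 0.231] pointing down, gripper open.
Joint ranges: [-2.89, 2.89], [-0.75, 2.08], [0.22, 2.7], [-1.18, 4.32], [0.11, 2.71], [-2.7, 2.7]. Speed limits (rad/s): [2.57, 2.57, 3.14, 3.14, 3.14, 3.14].

### API

Orientations are given as a unit quaternion [w, x, y, z].
In Python, from rig import manip gives the robot as it stands.
- The arm moves only by the tool apply_moves, never from a script. Its argument "commands" is one flat list of numbers, 6 for each row, row after row: the shift along the tool's x, y, z normalised to -1 to 1, where 1 is 0.03 m, then the turn, a rotation vector about the tool's x, y, z normalised to -1 to 1, where 1 is 0.15 rad. A call has 1 to 20 rows; each row shifts and turns the commanded pose from where the row before left it, along the tool's axes as they then stand; what a row does not reach is not made up. A row lasts 1/10 s, in which the tool goes at most 50 mm and 8.59 degrees, less where a joint would pass 70% of its speed; a pose out of reach is approached as far as the arm can. A call with a number of a shift or a turn outside -1 to 1 is refused whole. A call with a gripper value outside its range is refused whole. "jaw" is the opening, from -1 (shut) to 1 (fully open), set as the call begins (left out, the last holds). The fingers move at their own pace and stop on an object; "newtons" is the grip in N (left out, the last holds). Time passes only in rows, so rows that do not move let the fingers close. It gives the time, the measured TCP pose, the force and the opening at its end, in the units of the state.
- manip.get_state(): the state, without advancing time (a new reading comes with each control period).
- manip.get_image(name): name is "scene" or "top" or "wrist"; returns a dict with "frame" (480x640x3 uint8, red, green, blue), "fx", "fy", "cx", "cy" (pixels), "extrinsics" (4x4, takes a point from camera to world coordinates); the wrist camera has in their place "mount" (4x4, takes a point from camera to tool coordinates, whose origin is the TCP and whose axes are the tool frame's). Camera axes: x right, y up, looking along -z (the intrinsics and any distortion apply to the point x, -y, -z); pixel columns grow to the right and rows downward; lengths in m; the calibration is good to about 2 mm. A picture is of the moment at which its call begins: read the wrist's pose just before it. There is no depth.
- manip.sign_off(): hands the job in, once; it reports no verdict.
The state is a dict: "clock": time; "qpos": joint angles; "qd": joint speeds; "effort": joint torques, N m; "position": TCP position; "ee_rot": TCP orientation; "contact_force": force on the tool from outside, world axes, zero at the start; "moment": the same for the moment, N m; "width": finger opening in m.
Only numpy, scipy, OpenCV 4.12 (cv2) and the standard library are available. Lean on these libraries where they do the work, as an engineer would, in place of code of your own. Each camera call takes 0.05 s, during which the arm holds its last target. There are 200 camera calls.

## Working session

There is one attempt and no reset: what is moved stays moved. The work goes in short steps, Python scripts to look and compute and a tool call to move; the robot and the scene stay as the last step left them, time stands still between calls to the robot, and variables do not carry over. Pictures are saved under pics/ and viewed, about 8 in all and at most 12, crops included, and the job is handed in when it is done.

Besides the shell and the picture viewer there is one more tool, called after "Call:" in YAML: its name, and indented under it one key for each argument. apply_moves: Moves the arm, as the interface text tells. Scaled input: -1 to 1 covers 0.03 m each way for a shift and 0.15 rad each way for a turn. Its arguments: {"type":"object","properties":{"commands":{"type":"array"},"jaw":{"type":"number"},"newtons":{"type":"number"}},"required":["commands"]}

```bash
mkdir -p pics; cat > h.py <<'E'
import numpy as np, cv2
from rig import manip
def shot(n,f):
    d=manip.get_image(n); cv2.imwrite(f'pics/{f}.png',cv2.cvtColor(d['frame'],cv2.COLOR_RGB2BGR))
    np.savez(f'pics/{f}.npz',**{k:np.array(v) for k,v in d.items() if k!='frame'}); return d
def ray(f,u,v,z):
    d=np.load(f'pics/{f}.npz'); E=d['extrinsics']
    r=E[:3,:3]@np.array([(u-d['cx'])/d['fx'],-(v-d['cy'])/d['fy'],-1]); o=E[:3,3]
    return (o+r*(z-o[2])/r[2]).round(4)
E
python3 - <<'E'
from h import *
for n in('top','scene'):
    d=shot(n,n+'0'); print({k:(np.round(v,3).tolist()) for k,v in d.items() if k!='frame'})
s=manip.get_state();print(s)
E
```

```text
{'fx': 608.589, 'fy': 608.589, 'cx': 313.437, 'cy': 237.377, 'extrinsics': [[0.026, 0.984, -0.176, 0.288], [-1.0, 0.028, 0.008, 0.007], [0.013, 0.175, 0.984, 1.952], [0.0, 0.0, 0.0, 1.0]]}
{'fx': 520.209, 'fy': 520.209, 'cx': 318.016, 'cy': 230.781, 'extrinsics': [[-0.514, -0.647, 0.563, 1.504], [0.858, -0.374, 0.353, 0.573], [-0.019, 0.664, 0.747, 1.261], [0.0, 0.0, 0.0, 1.0]]}
{'clock': 0.1, 'qpos': array([ 1.10197722e+00,  2.76521672e-01,  1.50602216e+00, -4.52129783e-05,
        1.36075152e+00, -1.21000956e-01]), 'qd': array([ 5.58130461e-05, -7.38320051e-04, -3.11339996e-03, -3.57928735e-05,
       -3.56200045e-04,  2.30489868e-04]), 'effort': array([ 2.13821149e-03, -4.17699337e+01, -2.46404797e+01, -9.05240154e-05,
        5.84055248e-03, -4.85760722e-06]), 'position': array([0.19578067, 0.54011158, 0.23052577]), 'ee_rot': array([ 4.20533166e-04,  8.18791046e-01,  5.74091019e-01, -7.40564977e-04]), 'contact_force': array([ 0.0363071 ,  0.31829496, -0.35657933]), 'moment': array([-0.08320749, -0.02712682,  0.03662682]), 'width': 0.08553544369154209}
```

View pics/top0.png

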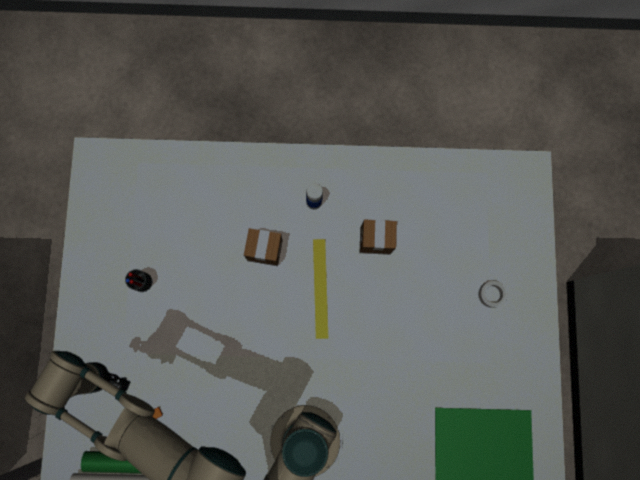

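View pics/scene0.png

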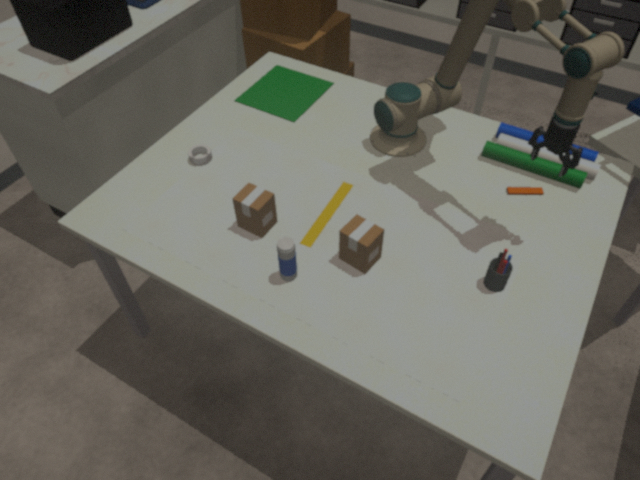

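The top view shows the left carton at about (263,246), the right carton at about (379,237), and the tape running from (320,240) to (322,338). The can is at (314,197), the pot at (138,280) and the roll at (491,294). I'll enlarge the middle.

```bash
python3 - <<'E'
from h import *
a=cv2.imread('pics/top0.png')[175:345,230:410]
cv2.imwrite('pics/c.png',cv2.resize(cv2.convertScaleAbs(a,alpha=1.3),None,fx=3.5,fy=3.5,interpolation=cv2.INTER_CUBIC))
E
```

```text
(no output)
```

View pics/c.png

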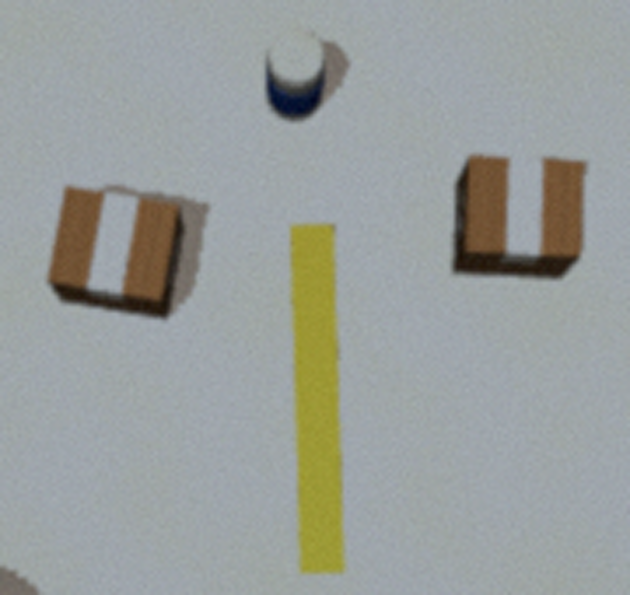

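Crop corners: left carton's top (66,187), (182,207), (168,302), (50,283); right carton's top (470,156), (586,161), (580,257), (465,251). The tape's end middles are (313,225) and (322,573), and the can's top is at (297,53).

```bash
python3 - <<'E'
from h import *
g=lambda x,y,z: ray('top0',230+(x+.5)/3.5-.5,175+(y+.5)/3.5-.5,z)
for n,c in dict(L=[(66,187),(182,207),(168,302),(50,283)],R=[(470,156),(586,161),(580,257),(465,251)]).items():
    P=np.array([g(x,y,.13)[:2] for x,y in c]); m=P.mean(0)
    v=(P[0]-P[1]+P[3]-P[2])/2; print(n,m,'yaw',np.arctan2(-v[0],v[1]),P.tolist(),np.linalg.norm(v))
A,B=g(313,225,0.001),g(322,573,.001);print('line',A,B,(A+B)/2,np.arctan2(*(A-B)[1::-1]))
print('can',g(297,53,.15),'pot',ray('top0',138,280,.06),'roll',ray('top0',491,294,.02))
E
```

```text
L [0.586625 0.14455 ] yaw -0.13894193984702177 [[0.6361, 0.1905], [0.6213, 0.089], [0.5377, 0.0982], [0.5514, 0.2005]] 0.10289155699084354
R [ 0.630625 -0.209675] yaw -0.020344587186167305 [[0.6738, -0.161], [0.6722, -0.2626], [0.587, -0.2575], [0.5895, -0.1576]] 0.10077085392116115
line [ 0.6313 -0.0275  0.001 ] [ 0.3123 -0.0434  0.001 ] [ 0.4718  -0.03545  0.001  ] 0.049802045561394365
can [ 0.7569 -0.0072  0.15  ] pot [0.4755 0.533  0.06  ] roll [ 0.4655 -0.5788  0.02  ]
```

Call:
apply_moves:
  commands: [0, 0, 0, 0, 0, -0.7, 0, 0, 0, 0, 0, -0.7, -0.63, 0.98, 0, 0, 0, 0, -0.63, 0.98, 0, 0, 0, 0, -0.63, 0.98, 0, 0, 0, 0, -0.63, 0.98, 0, 0, 0, 0, -0.63, 0.98, 0, 0, 0, 0, -0.63, 0.98, 0, 0, 0, 0, -0.63, 0.98, 0, 0, 0, 0, -0.63, 0.98, 0, 0, 0, 0, -0.63, 0.98, 0, 0, 0, 0, -0.63, 0.98, 0, 0, 0, 0, -0.63, 0.98, 0, 0, 0, 0, -0.63, 0.98, 0, 0, 0, 0, -0.63, 0.98, 0, 0, 0, 0, -0.63, 0.98, 0, 0, 0, 0, -0.63, 0.98, 0, 0, 0, 0, -0.63, 0.98, 0, 0, 0, 0, -0.63, 0.98, 0, 0, 0, 0, -0.63, 0.98, 0, 0, 0, 0]
  jaw: -1

```text
clock: 2.1
position: [0.6741, 0.1299, 0.2306]
ee_rot: [-0.0, 0.754, 0.657, -0.0]
contact_force: [0.1, 0.3, -0.5]
width: -0.0002
```

Call:
apply_moves:
  commands: [0, 0, 0, 0, 0, 0, 0, 0, 0, 0, 0, 0, 0, 0, 0, 0, 0, 0]

```text
clock: 2.4
position: [0.6725, 0.1316, 0.2309]
ee_rot: [-0.001, 0.754, 0.657, -0.0]
contact_force: [-0.7, -0.1, -0.1]
width: -0.0003
```

Call:
apply_moves:
  commands: [0, 0, 0.7, 0, 0, 0, 0, 0, 0.7, 0, 0, 0, 0, 0, 0.7, 0, 0, 0, 0, 0, 0.7, 0, 0, 0, 0, 0, 0.7, 0, 0, 0, 0, 0, 0.7, 0, 0, 0, 0, 0, 0, 0, 0, 0]

```text
clock: 3.1
position: [0.67, 0.132, 0.1024]
ee_rot: [-0.002, 0.754, 0.657, -0.003]
contact_force: [-0.3, -0.3, -0.1]
width: 0.0001
```

Call:
apply_moves:
  commands: [0, -0.3, 0, 0, 0, 0, 0, -0.3, 0, 0, 0, 0, 0, -0.3, 0, 0, 0, 0, 0, -0.3, 0, 0, 0, 0, 0, -0.3, 0, 0, 0, 0, 0, -0.3, 0, 0, 0, 0, 0, -0.3, 0, 0, 0, 0, 0, -0.3, 0, 0, 0, 0]

```text
clock: 3.9
position: [0.6015, 0.1409, 0.1058]
ee_rot: [0.0, 0.754, 0.657, 0.0]
contact_force: [1.8, 0.8, 2.5]
width: 0.0
```

```bash
python3 - <<'E'
from h import *
s=manip.get_state();print(s['position'],s['contact_force'])
shot('scene','s1'); a=cv2.imread('pics/s1.png')[170:300,180:420]
cv2.imwrite('pics/s1c.png',cv2.resize(a,None,fx=3,fy=3,interpolation=cv2.INTER_CUBIC))
E
```

```text
[0.60154677 0.14091494 0.10575169] [1.78806039 0.79592653 2.52086906]
```

View pics/s1c.png

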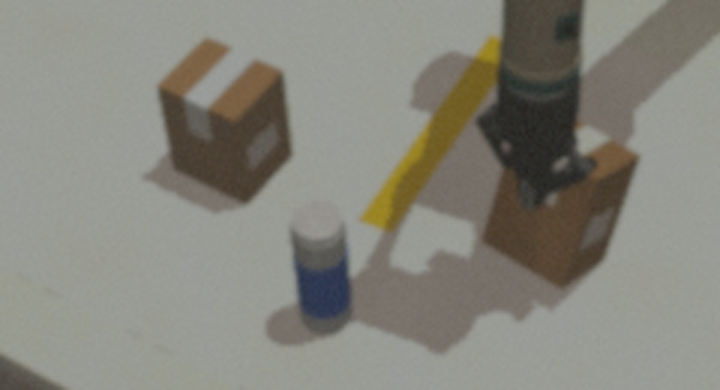

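The left carton is tilting towards the robot without sliding, at about (560,210) in the crop. I'll keep pushing.

Call:
apply_moves:
  commands: [0, -0.25, 0, 0, 0, 0, 0, -0.25, 0, 0, 0, 0, 0, -0.25, 0, 0, 0, 0, 0, -0.2, 0, 0, 0, 0, 0, 0, 0, 0, 0, 0, 0, 0, 0, 0, 0, 0, 0, 0, 0, 0, 0, 0]

```text
clock: 4.65
position: [0.5742, 0.1447, 0.1053]
ee_rot: [0.0, 0.754, 0.657, 0.0]
contact_force: [0.1, -0.1, -0.1]
width: 0.0004
```

```bash
python3 - <<'E'
from h import *
s=manip.get_state();print(s['position'],s['contact_force'])
shot('scene','s2'); a=cv2.imread('pics/s2.png')[140:300,180:420]
cv2.imwrite('pics/s2c.png',cv2.resize(a,None,fx=3,fy=3,interpolation=cv2.INTER_CUBIC))
E
```

```text
[0.5742117  0.14472855 0.10531609] [ 0.05293093 -0.11346091 -0.14665366]
```

View pics/s2c.png

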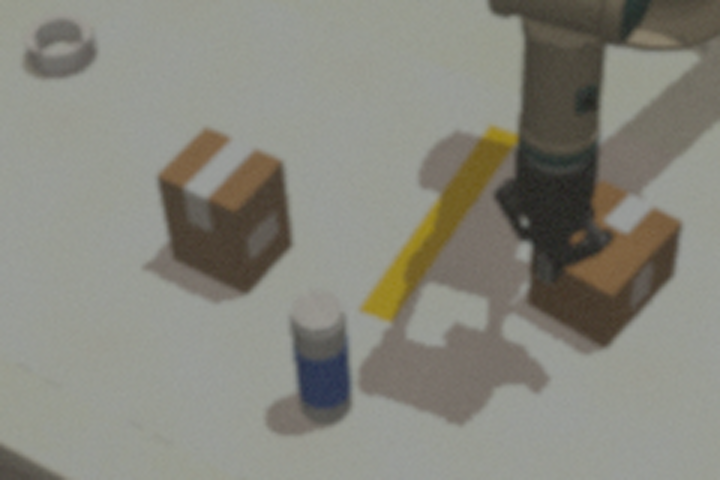

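The left carton has fallen and lies at about (610,260). Its visible far face, at about (570,310), is plain brown. Next is the right carton.

Call:
apply_moves:
  commands: [0, 0.2, -0.7, 0, 0, 0, 0, 0, -0.7, 0, 0, 0, 0, 0, -0.7, 0, 0, 0, 0, 0, -0.7, 0, 0, 0, 0, 0, -0.7, 0, 0, 0, 0, 0, -0.7, 0, 0, -0.79]

```text
clock: 5.3
position: [0.58, 0.1438, 0.2321]
ee_rot: [0.0, 0.713, 0.701, 0.0]
contact_force: [-0.2, 0.2, -0.3]
width: -0.0003
```

Call:
apply_moves:
  commands: [-0.84, 0.36, 0, 0, 0, 0, -0.84, 0.36, 0, 0, 0, 0, -0.84, 0.36, 0, 0, 0, 0, -0.84, 0.36, 0, 0, 0, 0, -0.84, 0.36, 0, 0, 0, 0, -0.84, 0.36, 0, 0, 0, 0, -0.84, 0.36, 0, 0, 0, 0, -0.84, 0.36, 0, 0, 0, 0, -0.84, 0.36, 0, 0, 0, 0, -0.84, 0.36, 0, 0, 0, 0, -0.84, 0.36, 0, 0, 0, 0, -0.84, 0.36, 0, 0, 0, 0, -0.84, 0.36, 0, 0, 0, 0, -0.84, 0.36, 0, 0, 0, 0, 0, 0, 0, 0, 0, 0, 0, 0, 0, 0, 0, 0]

```text
clock: 6.9
position: [0.7241, -0.2122, 0.2305]
ee_rot: [-0.001, 0.714, 0.7, 0.0]
contact_force: [-0.9, -0.2, 0.7]
width: -0.0001
```

Call:
apply_moves:
  commands: [0, 0, 0.7, 0, 0, 0, 0, 0, 0.7, 0, 0, 0, 0, 0, 0.7, 0, 0, 0, 0, 0, 0.7, 0, 0, 0, 0, 0, 0.7, 0, 0, 0, 0, 0, 0.7, 0, 0, 0, 0, 0, 0, 0, 0, 0]

```text
clock: 7.6
position: [0.7218, -0.2093, 0.1019]
ee_rot: [-0.004, 0.713, 0.701, -0.001]
contact_force: [-0.2, 0.2, -0.3]
width: 0.0002
```

Call:
apply_moves:
  commands: [0, -0.3, 0, 0, 0, 0, 0, -0.3, 0, 0, 0, 0, 0, -0.3, 0, 0, 0, 0, 0, -0.3, 0, 0, 0, 0, 0, -0.3, 0, 0, 0, 0, 0, -0.3, 0, 0, 0, 0, 0, -0.3, 0, 0, 0, 0, 0, -0.3, 0, 0, 0, 0]

```text
clock: 8.4
position: [0.6522, -0.2106, 0.1062]
ee_rot: [0.001, 0.714, 0.7, 0.0]
contact_force: [2.7, -0.2, 4.1]
width: 0.0004
```

Call:
apply_moves:
  commands: [0, -0.25, 0, 0, 0, 0, 0, -0.25, 0, 0, 0, 0, 0, -0.25, 0, 0, 0, 0, 0, -0.2, 0, 0, 0, 0, 0, -0.1, 0, 0, 0, 0, 0, 0, 0, 0, 0, 0, 0, 0, 0, 0, 0, 0, 0, 0, 0, 0, 0, 0]

```text
clock: 9.2
position: [0.621, -0.2098, 0.1051]
ee_rot: [-0.0, 0.714, 0.7, 0.0]
contact_force: [-0.4, -0.3, -0.9]
width: 0.0001
```

Call:
apply_moves:
  commands: [0, 0.2, -0.7, 0, 0, 0, 0, 0.2, -0.7, 0, 0, 0, 0, 0.2, -0.7, 0, 0, 0, 0, 0.2, -0.7, 0, 0, 0, 0, 0, -0.7, 0, 0, 0, 0, 0, -0.7, 0, 0, 0]

```text
clock: 9.8
position: [0.6451, -0.2101, 0.232]
ee_rot: [-0.0, 0.714, 0.7, 0.0]
contact_force: [0.2, -0.1, 0.3]
width: 0.0001
```

```bash
python3 - <<'E'
from h import *
s=manip.get_state();print(s['position'],s['contact_force'])
shot('scene','s3');shot('top','t3'); a=cv2.imread('pics/s3.png')[150:290,180:400];b=cv2.imread('pics/t3.png')[190:320,230:420]
a=cv2.resize(a,(600,382),interpolation=cv2.INTER_CUBIC);b=cv2.resize(b,None,fx=4,fy=4,interpolation=cv2.INTER_CUBIC)
cv2.imwrite('pics/s3c.png',a);cv2.imwrite('pics/t3c.png',cv2.convertScaleAbs(b,alpha=1.3))
E
```

```text
[ 0.64510001 -0.21010434  0.23196455] [ 0.23288499 -0.05687034  0.3184712 ]
```

View pics/s3c.png

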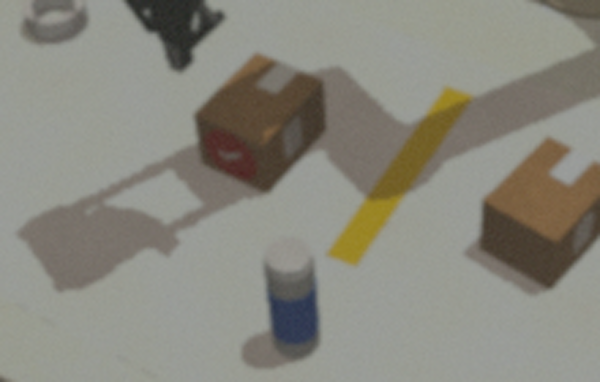

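View pics/t3c.png

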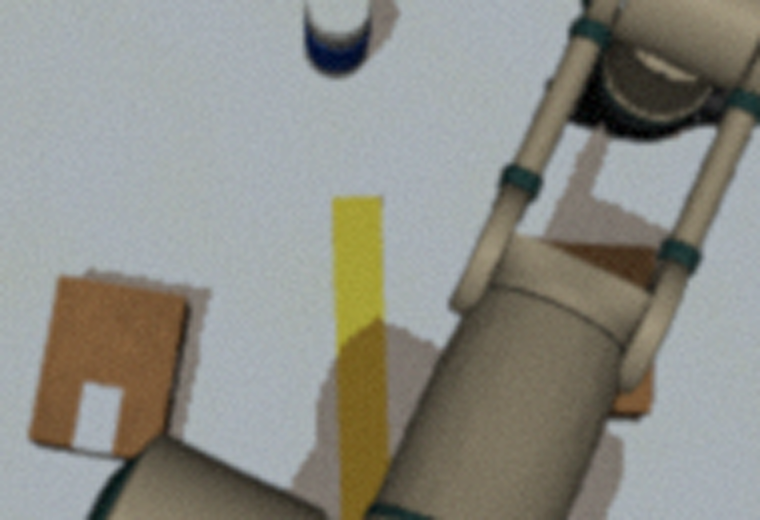

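The scene crop shows the red stamp at (230,155) on the far face of the right carton. The left carton's far face is plain. In the top crop the right carton's outer upper edge runs from (655,248) to (652,415), and the left carton's top face has corners (60,277), (187,297), (158,457), (32,440).

```bash
python3 - <<'E'
from h import *
for p in[(655,248),(652,415),(60,277),(187,297),(158,457),(32,440)]: print(ray('t3',230+p[0]/4,190+p[1]/4,.085))
E
```

```text
[ 0.5819 -0.2591  0.085 ]
[ 0.4521 -0.2571  0.085 ]
[0.5463 0.2014 0.085 ]
[0.5334 0.1028 0.085 ]
[0.4098 0.1204 0.085 ]
[0.4202 0.217  0.085 ]
```

Call:
apply_moves:
  commands: [-0.68, -0.8, 0, 0, 0, 0, -0.68, -0.8, 0, 0, 0, 0, -0.68, -0.8, 0, 0, 0, 0, -0.68, -0.8, 0, 0, 0, 0, -0.68, -0.8, 0, 0, 0, 0, 0, 0, 0, 0, 0, 0, 0, 0, 0, 0, 0, 0]

```text
clock: 10.6
position: [0.5223, -0.3099, 0.2303]
ee_rot: [-0.001, 0.714, 0.7, 0.0]
contact_force: [0.2, -0.4, -1.0]
width: 0.0
```

Call:
apply_moves:
  commands: [0, -0.17, 0.7, 0, 0, 0, 0, 0, 0.7, 0, 0, 0, 0, 0, 0.7, 0, 0, 0, 0, 0, 0.7, 0, 0, 0, 0, 0, 0.7, 0, 0, 0, 0, 0, 0.7, 0, 0, 0, 0, 0, 0.7, 0, 0, 0, 0, 0, 0.7, 0, 0, 0, 0, 0, 0.7, 0, 0, 0, 0, 0, 0.2, 0, 0, 0, 0, 0, 0, 0, 0, 0]

```text
clock: 11.7
position: [0.5177, -0.3086, 0.0349]
ee_rot: [-0.001, 0.714, 0.701, -0.0]
contact_force: [-0.1, -0.3, 0.5]
width: 0.0001
```

Call:
apply_moves:
  commands: [0.3, 0, 0, 0, 0, 0, 0.3, 0, 0, 0, 0, 0, 0.3, 0, 0, 0, 0, 0, 0.3, 0, 0, 0, 0, 0, 0.3, 0, 0, 0, 0, 0, 0.3, 0, 0, 0, 0, 0, 0.3, 0, 0, 0, 0, 0, 0.3, 0, 0, 0, 0, 0]

```text
clock: 12.5
position: [0.5205, -0.2388, 0.0379]
ee_rot: [0.003, 0.714, 0.7, 0.0]
contact_force: [-0.2, -5.2, 5.7]
width: 0.0001
```

Call:
apply_moves:
  commands: [0.3, 0, 0, 0, 0, 0, 0.3, 0, 0, 0, 0, 0, 0.3, 0, 0, 0, 0, 0, 0.3, 0, 0, 0, 0, 0, 0.3, 0, 0, 0, 0, 0, 0.3, 0, 0, 0, 0, 0, 0.3, 0, 0, 0, 0, 0, 0.3, 0, 0, 0, 0, 0]

```text
clock: 13.3
position: [0.5218, -0.1667, 0.0379]
ee_rot: [0.003, 0.714, 0.7, 0.0]
contact_force: [-0.7, -5.7, 5.6]
width: -0.0003
```

```bash
python3 - <<'E'
from h import *
s=manip.get_state();print(s['position'],s['contact_force'])
shot('scene','s4');shot('top','t4'); a=cv2.imread('pics/s4.png')[150:290,200:400];b=cv2.imread('pics/t4.png')[200:340,250:420]
a=cv2.resize(a,None,fx=2,fy=2,interpolation=cv2.INTER_CUBIC);b=cv2.resize(b,None,fx=2,fy=2,interpolation=cv2.INTER_CUBIC)
cv2.imwrite('pics/c4.png',np.hstack([a,b]))
E
```

```text
[ 0.52183697 -0.16667129  0.03790838] [-0.68795603 -5.71724808  5.62235334]
```

View pics/c4.png

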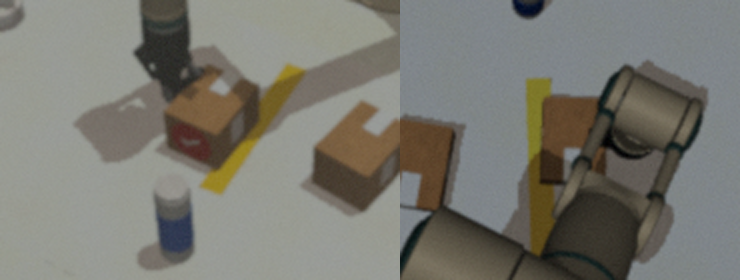

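The carton slides straight. In the right panel its left upper edge runs from (543,98) to (541,184).

```bash
python3 - <<'E'
from h import *
for p in[(543,98),(541,184)]: print(ray('t4',250+(p[0]-400)/2,200+p[1]/2,.085))
E
```

```text
[ 0.585  -0.0343  0.085 ]
[ 0.4514 -0.0344  0.085 ]
```

Call:
apply_moves:
  commands: [0.3, 0, 0, 0, 0, 0, 0.3, 0, 0, 0, 0, 0, 0.3, 0, 0, 0, 0, 0, 0.3, 0, 0, 0, 0, 0, 0.2, 0, 0, 0, 0, 0, 0.15, 0, 0, 0, 0, 0, 0, 0, 0, 0, 0, 0, 0, 0, 0, 0, 0, 0]

```text
clock: 14.2
position: [0.522, -0.1195, 0.0371]
ee_rot: [0.001, 0.714, 0.7, 0.0]
contact_force: [0.3, -3.0, 5.5]
width: 0.0001
```

Call:
apply_moves:
  commands: [-0.3, 0, 0, 0, 0, 0, -0.6, 0, 0, 0, 0, 0, -0.9, 0, 0, 0, 0, 0, -0.9, 0, -0.3, 0, 0, 0, -0.9, 0, -0.5, 0, 0, 0, -0.9, 0, -0.5, 0, 0, 0, -0.9, 0, -0.5, 0, 0, 0, -0.9, 0, -0.5, 0, 0, 0, -0.9, 0, 0, 0, 0, 0, 0, 0, 0, 0, 0, 0]

```text
clock: 15.2
position: [0.5169, -0.3386, 0.1052]
ee_rot: [0.001, 0.715, 0.699, -0.0]
contact_force: [-0.5, -0.1, 0.7]
width: -0.0001
```

```bash
python3 - <<'E'
from h import *
s=manip.get_state();print(s['position'],s['contact_force'])
shot('top','t5'); b=cv2.imread('pics/t5.png')[210:350,240:400]
cv2.imwrite('pics/c5.png',cv2.convertScaleAbs(cv2.resize(b,None,fx=4,fy=4,interpolation=cv2.INTER_CUBIC),alpha=1.3))
E
```

```text
[ 0.51691193 -0.3385962   0.10516371] [-0.53108124 -0.10914722  0.6659036 ]
```

View pics/c5.png

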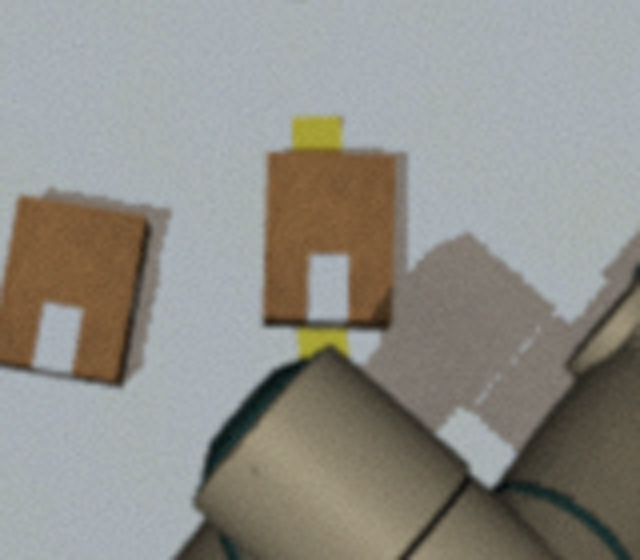

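Carton top corners are (267,153), (396,152), (390,321), (264,319). The tape is visible behind it, from 293 to 342 at row 133, and in front, from 299 to 347 at row 342.

```bash
python3 - <<'E'
from h import *
g=lambda x,y,z: ray('t5',240+(x+.5)/4-.5,210+(y+.5)/4-.5,z)[:2]
P=np.array([g(*p,.085) for p in[(267,153),(396,152),(390,321),(264,319)]]); m=P.mean(0)
A,B=g(317.5,133,.001),g(323,342,.001); t=(m[0]-B[0])/(A-B)[0]; l=B+t*(A-B)
print(P.tolist(),m,A,B,'line y',l[1],'off',m[1]-l[1])
E
```

```text
[[0.5872, 0.0128], [0.5908, -0.0874], [0.4593, -0.0853], [0.4582, 0.0114]] [ 0.523875 -0.037125] [ 0.6183 -0.0275] [ 0.4488 -0.0361] line y -0.03229088495575221 off -0.004834115044247786
```

It is about 5 mm short, so I'll give it a gentle nudge.

Call:
apply_moves:
  commands: [0.3, 0, 0.76, 0, 0, 0, 0.5, 0, 0.76, 0, 0, 0, 0.8, 0, 0.76, 0, 0, 0, 0.8, 0, 0, 0, 0, 0, 0.8, 0, 0, 0, 0, 0, 0.8, 0, 0, 0, 0, 0, 0.8, 0, 0, 0, 0, 0, 0.8, 0, 0, 0, 0, 0, 0.5, 0, 0, 0, 0, 0, 0.5, 0, 0, 0, 0, 0, 0.2, 0, 0, 0, 0, 0, 0, 0, 0, 0, 0, 0, 0, 0, 0, 0, 0, 0]

```text
clock: 16.55
position: [0.5214, -0.1318, 0.0369]
ee_rot: [0.0, 0.714, 0.7, -0.0]
contact_force: [-0.8, -0.6, -0.1]
width: 0.0001
```

Call:
apply_moves:
  commands: [0.2, 0, 0, 0, 0, 0, 0.2, 0, 0, 0, 0, 0, 0.1, 0, 0, 0, 0, 0, 0.08, 0, 0, 0, 0, 0, 0, 0, 0, 0, 0, 0, 0, 0, 0, 0, 0, 0, 0, 0, 0, 0, 0, 0]

```text
clock: 17.25
position: [0.5217, -0.1139, 0.0371]
ee_rot: [0.0, 0.714, 0.7, 0.0]
contact_force: [-0.5, -1.9, 3.6]
width: -0.0001
```

Call:
apply_moves:
  commands: [-0.3, 0, 0, 0, 0, 0, -0.6, 0, 0, 0, 0, 0, -0.9, 0, 0, 0, 0, 0, -0.9, 0, -0.4, 0, 0, 0, -0.9, 0, -0.8, 0, 0, 0, -0.9, 0, -0.8, 0, 0, 0, -0.9, 0, -0.8, 0, 0, 0, -0.9, 0, -0.8, 0, 0, 0, -0.5, 0, -0.8, 0, 0, 0, 0, 0, -0.8, 0, 0, 0, 0, 0, 0, 0, 0, 0, 0, 0, 0, 0, 0, 0]

```text
clock: 18.45
position: [0.517, -0.3178, 0.1923]
ee_rot: [-0.0, 0.714, 0.7, 0.0]
contact_force: [-0.1, -0.3, -0.6]
width: -0.0004
```

```bash
python3 - <<'E'
from h import *
s=manip.get_state();print(s['clock'],s['position'],s['contact_force'])
shot('top','t6'); b=cv2.imread('pics/t6.png')[180:350,240:400]
cv2.imwrite('pics/c6.png',cv2.convertScaleAbs(cv2.resize(b,None,fx=3.5,fy=3.5,interpolation=cv2.INTER_CUBIC),alpha=1.3))
E
```

```text
18.45 [ 0.51703568 -0.31775533  0.19229721] [-0.10405972 -0.26603771 -0.57244   ]
```

View pics/c6.png

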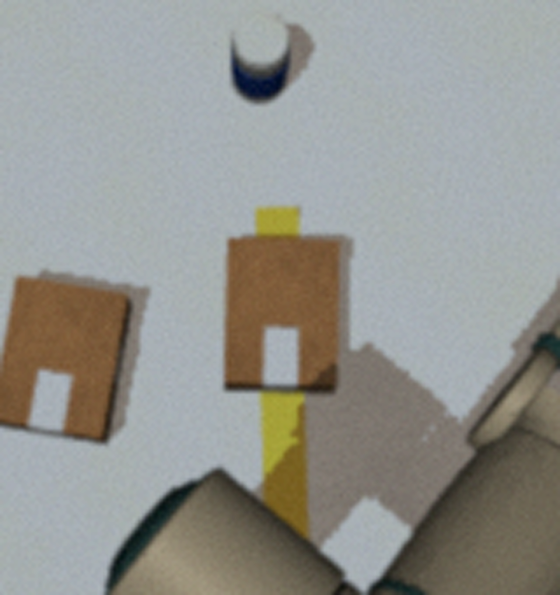

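The top corners are now (230,238), (341,237), (336,386), (225,385). The tape's middle is at 278 on row 222 and 283 on row 410. The can stands where it was, and the other carton lies well off the tape.

```bash
python3 - <<'E'
from h import *
g=lambda x,y,z: ray('t6',240+(x+.5)/3.5-.5,180+(y+.5)/3.5-.5,z)[:2]
P=np.array([g(*p,.085) for p in[(230,238),(341,237),(336,386),(225,385)]]); m=P.mean(0)
A,B=g(278,222,.001),g(283,410,.001); t=(m[0]-B[0])/(A-B)[0]; l=B+t*(A-B)
off=m[1]-l[1]; print(m,'off',off)
a,b=[cv2.imread(f'pics/{f}.png').astype(int) for f in('top0','t6')]
for n,(u,v) in dict(pot=(138,280),roll=(491,294),can=(314,197)).items(): print(n,abs(a-b)[v-18:v+18,u-18:u+18].mean())
if abs(off)<.006: print(manip.sign_off())
E
```

```text
[ 0.523925 -0.0327  ] off -0.0001628013777267498
pot 5.263117283950617
roll 6.365997942386831
can 6.277263374485597
the job is handed in; nothing more can be done
None
```

The job is done and handed in at about 18.5 s on the robot's clock, out of the 64 s allowed. I pushed the left carton over towards the robot with closed fingers, then the right one.

- **Stamp:** it showed on the far face of the right carton once it lay down. The left carton's far face was plain brown.
- **On the line:** I slid the stamped carton sideways onto the yellow line. It first stopped about 5 mm short, so I nudged it once more. In the last top image its centre is within about 1 mm of the line's middle, with the camera calibration good to about 2 mm.
- **Other carton:** it lies where it fell, about 13 cm clear of the tape.
- **Bystanders:** the spray can, pen pot and tape roll look unchanged between the first and last top images. That is an image comparison showing only small differences, not a position measurement.
- **Robot:** it finished touching nothing, with the fingertips 19 cm above the bench and 18 cm to the right of the stamped carton. The force readings after each move stayed under about 8 N; I did not record the peaks in between.

No check failed. Sign-off gives no verdict.

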